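Centre the heel block on the jig plate and lock it

ROBOT

A 7-joint arm with a two-finger parallel gripper is mounted at the origin on the work surface. World frame = base frame: x ahead of the robot, y to its left, z up, the work surface at z = 0. Lengths are in m, angles in rad, forces in N, time in s.
With the tool pointing down it reaches from about 0.4 to 0.85 m from the base axis. Payload 10.4 kg.
Tool frame: the origin (TCP) lies on the front face of the gripper's body, between the roots of the fingers; the fingertips stand 70 mm ahead of it and the grasp point (between the pads) lies 51 mm ahead of it (grasp_offset is the distance from the TCP to the grasp point, in m); z points along the fingers, y is the direction in which the jaws open and shut (so a half turn about z gives the same grasp; the last joint's range is limited). The gripper opens to 87 mm and grips with 3 to 60 N. Pads are 19 mm wide; open, the fingers measure 117 mm over their backs; the gripper's body (75 mm by 190 mm) begins 51 mm behind the grasp point.
Start: joints at [-0.023, 0.332, -0.065, 1.46, 0.022, 1.35, -0.088], TCP at [0.625, 0, 0.292] pointing down, gripper open.
Joint ranges: [-2.6, 2.6], [-0.5, 2.12], [-1.47, 1.34], [0.16, 2.42], [-1.27, 4.41], [0.06, 2.06], [-2.6, 2.6]. Speed limits (rad/s): [2.22, 2.22, 2.79, 2.79, 3.14, 3.14, 3.14].

INTERFACE

Orientations are given as a unit quaternion [x, y, z, w].
In Python, from bench import * gives the robot as it stands. The module is installed in compiled form; this text tells all that it offers.
- The arm moves only by the tool arm_command, never from a script. Its argument "commands" is a list of rows, each a list of 3 entries, a list of its own where there are three numbers: the opening in per cent of the stroke, from 0 (shut) to 100 (fully open), then the shift along the tool's x, y, z in m, then the turn, a rotation vector about the tool's x, y, z in rad. A call has exactly 10 rows; each row is the pose to reach, as a shift and turn from the pose commanded when the call began, along the tool's axes at that moment; what a row does not reach only later rows make up. A row lasts 1/12 s, in which the tool goes at most 41.7 mm and 7.16 degrees, less where a joint would pass 70% of its speed; a pose out of reach is approached as far as the arm can. A call with a gripper value outside its range is refused whole. The fingers move at their own pace and stop on an object; "squeeze" is the grip in N (left out, the last holds). Time passes only in rows, so rows that repeat a pose let the fingers close, or fill a call up. It gives the time, the measured TCP pose, the force and the opening at its end, in the units of the state.
- read_state(): the state, without advancing time (a new reading comes with each control period).
- camera(name): name is "scene" or "side" or "wrist"; returns a dict with "pixels" (420x560x3 uint8, red, green, blue), "fx", "fy", "cx", "cy" (pixels), "rvec" (rotation vector, rad) and "tvec" (3), from world to camera coordinates, as OpenCV has them; the wrist camera has in their place "mount" (4x4, takes a point from camera to tool coordinates, whose origin is the TCP and whose axes are the flange's). Camera axes: x right, y down, z forward; pixel columns grow to the right and rows downward; lengths in m; the calibration is good to about 2 mm. A picture is of the moment at which its call begins: read the wrist's pose just before it. There is no depth.
- close_job(): hands the job in, once; it reports no verdict.
The state is a dict: "time": time; "joint_positions": joint angles; "joint_vel": joint speeds; "joint_torque": joint torques, N m; "ee_pos": TCP position; "eef_rot": TCP orientation; "ft_force": force on the tool from outside, world axes, zero at the start; "torque": the same for the moment, N m; "width": finger opening in m.
Only numpy, scipy, OpenCV 4.12 (cv2) and the standard library are available. Lean on these libraries where they do the work, as an engineer would, in place of code of your own. Each camera call takes 0.05 s, during which the arm holds its last target.

TASK

Take the brown-and-black heel block with the hole in it and centre it on the small aluminium plate of the green jig: feel for the brass stud with the block's hole, without leaning hard on it, until the block drops fully down over the stud, lies flat on the plate, long side along the plate's long side, with no edge overhanging. Let it go, then take the red knob and swing the jig's hold-down arm right across over the block to its stop. Leave the other things on the bench where they are.

Things in the scene. Friction and masses are not known exactly. Their poses are not given: they have to be found in the camera images.
- heel_centre (a point): Loose heel block 60 x 48 mm, 30 mm high: brown leather on a 9 mm black rubber foot, rear (+x) corners rounded, 0.07 to 0.16 kg. A 12 mm round hole goes straight down through its middle. This point is its centre, 15 mm above its underside; x along the 60 mm length, y along the 48 mm width (side faces to grip), z up. Starts flat on the table (z = 0).
- jig: Fixed green jig, base 210 x 170 x 30 mm; origin on the table under its pedestal. On top a small aluminium plate, 68 (x) x 56 (y) x 12 mm, with a rigid brass stud in its exact middle: 10 mm diameter, 10 mm high, edge barely broken. A block on the stud but not over it rides 10 mm too high. Nothing gives way: keep block on jig below 40 N.
- jig_centre (a point): Point on the pedestal's axis at the height of the plate's top face (70 mm above the table); x, y along the plate's long and short sides, z up. Plate and stud together are clamped up to 8 mm off this point along x and up to 8 mm along y (not turned); this offset is new each time and NOT in any reading: feel or see it. Seated, the block's centre is 15 mm above this height.
- pivot_top (a point): Top of the hold-down arm's upright pivot axis, 66 mm from jig_centre along the jig's +x, at the same height as the knob's centre (129 mm above the table); the post itself ends 112 mm above the table.
- knob_centre (a point): Centre of the upright red knob on the arm: 14 mm diameter, 34 mm high, from 112 to 146 mm above the table; 50 mm from the pivot axis. The arm is a 16 mm wide steel bar reaching 70 mm from the pivot, its underside 104 mm above the table (4 mm over the top of a seated block; a block that is not seated is in its way).
- holdarm (a joint): Angle of the hold-down arm in rad. 0: parked, pointing 1.24 rad anticlockwise (seen from above) of the jig's +x. It grows anticlockwise seen from above; at 1.9, its stop, the arm points along the jig's -x, across the block. Turns with light friction (about 0.06 N m), stays where it is left.
- pale_heel: Bystander: cream rubber heel of the same shape, no hole, 60 x 48 x 30 mm; origin at its underside.
- polish_tin: Bystander: round red polish tin, 72 mm diameter, 26 mm high; origin at its underside.
- hammer: Bystander: hammer lying on the bench.
- shoe_brush: Bystander: brush lying on the bench.
- glue_jar: Bystander: jar, 70 mm diameter, 90 mm high; origin at its underside.
- tack_cup: Bystander: steel cup, 80 mm diameter, 60 mm high; origin at its underside.
- nail_box: Bystander: cardboard box 90 x 60 x 35 mm; origin at its underside.
Things that resemble listed ones, but are neither listed nor needed, are in the scene too. Of the things that look like the part that bears heel_centre, take the one that is farthest to the robot's right at the start.

How it is judged:
On the way, in this order (a step that is already met when the one before it is completed fails the run):
1. the heel block sits fully down over the stud, flat and square on the plate, with nothing of the gripper touching it (z of heel_centre in the frame of jig_centre between 0.012 and 0.0175 m and horizontal distance between heel_centre and jig_centre below 0.016 m and angle between heel_centre's own z axis and vertical below 0.06 rad and angle between the x axis of heel_centre and the x axis of jig_centre, either way round below 0.1 rad and contact force between heel and the fingers below 0.1 N), for 0.2 s.
2. the hold-down arm is swung across the block to its stop (value of joint holdarm above 1.75 rad), for 0.2 s.
At the end, for the whole second after the job is handed in: The heel block is down over the stud (centre 15 mm above the plate's top, at most 2.5 mm more), within 16 mm of jig_centre, tilted under 0.06 rad, square to the plate within 0.1 rad either way round, so no edge overhangs; the hold-down arm is across it, beyond 1.75 rad of its 1.9 (z of heel_centre in the frame of jig_centre between 0.012 and 0.0175 m and horizontal distance between heel_centre and jig_centre below 0.016 m and angle between heel_centre's own z axis and vertical below 0.06 rad and angle between the x axis of heel_centre and the x axis of jig_centre, either way round below 0.1 rad and value of joint holdarm above 1.75 rad); the robot touches nothing.
It fails at once if the heel block is pressed on the jig with more than 40 N (contact force between heel and jig above 40 N).
It fails at once if a bystander is moved by more than 30 mm (distance of any of pale_heel, polish_tin, hammer, shoe_brush, glue_jar, tack_cup, nail_box from where it was at the start of the episode above 0.03 m).
It also fails if it takes over 72 s, if anything falls off the work surface, if the arm or the gripper's body presses on something with over 40 N, if the wrist force passes 120 N, or if a joint passes its speed limit or range.

## Working session

There is one attempt and no reset: what is moved stays moved. The work goes in short steps, Python scripts to look and compute and a tool call to move; the robot and the scene stay as the last step left them, time stands still between calls to the robot, and variables do not carry over. Pictures are saved under pics/ and viewed, and the job is handed in when it is done.

Besides the shell and the picture viewer there is one more tool, called after "Call:" as a command line: name --argument value ..., lists and objects as JSON in quotes. arm_command: Moves the arm, as the interface text tells. Its arguments: {"type":"object","properties":{"commands":{"type":"array","items":{"type":"array"}},"squeeze":{"type":"number"}},"required":["commands"]}

```bash
mkdir -p pics; cat > h.py <<'E'
from bench import *
import numpy as np, cv2
from scipy.spatial.transform import Rotation as R
def cam(n):
    s=read_state(); c=camera(n); c['s']=s
    K=np.array([[c['fx'],0,c['cx']],[0,c['fy'],c['cy']],[0,0,1]])
    if 'mount' in c:
        M=np.array(c['mount']); T=np.eye(4); T[:3,:3]=R.from_quat(s['eef_rot']).as_matrix(); T[:3,3]=s['ee_pos']
        W=T@M
    else:
        E=np.eye(4); E[:3,:3]=R.from_rotvec(np.array(c['rvec']).ravel()).as_matrix(); E[:3,3]=np.array(c['tvec']).ravel(); W=np.linalg.inv(E)
    c['W']=W; c['K']=K; return c
def save(c,f): cv2.imwrite('pics/'+f,c['pixels'][:,:,::-1])
def ray(c,u,v):
    d=c['W'][:3,:3]@np.linalg.solve(c['K'],[u,v,1.]); return c['W'][:3,3],d
def onz(c,u,v,z):
    o,d=ray(c,u,v); return o+d*(z-o[2])/d[2]
def proj(c,p):
    q=np.linalg.inv(c['W'])@np.append(p,1); q=c['K']@q[:3]; return q[:2]/q[2]
import pickle
def store(c,f): pickle.dump({k:c[k] for k in('pixels','W','K','s')},open(f,'wb'))
def load(f): return pickle.load(open(f,'rb'))
E
python3 - <<'E'
from h import *
for n in('scene','side','wrist'):
    c=cam(n); save(c,n+'0.png'); store(c,n+'0.pkl'); print(n,c['W'].round(3).tolist(),c['K'][0,0])
s=read_state();print(s)
E
```

```text
scene [[0.784, 0.54, -0.306, 1.034], [0.621, -0.685, 0.382, -0.608], [-0.004, -0.489, -0.872, 1.407], [0.0, 0.0, 0.0, 1.0]] 518.9520842604142
side [[-0.964, -0.147, 0.223, 0.3], [-0.267, 0.484, -0.833, 1.0], [0.015, -0.863, -0.506, 0.733], [0.0, 0.0, 0.0, 1.0]] 412.0782743000939
wrist [[1.0, 0.001, -0.002, 0.626], [0.0, -0.956, -0.294, 0.081], [-0.002, 0.294, -0.956, 0.383], [0.0, 0.0, 0.0, 1.0]] 294.17979575305236
{'time': 0.15, 'joint_positions': array([-0.02264894,  0.33274026, -0.06469439,  1.4607185 ,  0.02160728,
        1.34988304, -0.08848948]), 'joint_vel': array([ 9.14156776e-05, -1.51638924e-03, -3.56223161e-04, -1.97251454e-03,
       -1.27488449e-03, -8.89006356e-05,  1.85468067e-03]), 'joint_torque': array([ 1.82067095e-03, -6.23630190e+01,  2.54254905e-02, -3.90143681e+01,
       -6.11935230e-02,  3.71907104e-02, -1.53469024e-06]), 'ee_pos': array([6.24798226e-01, 2.92340841e-05, 2.91642459e-01]), 'eef_rot': array([ 7.07081214e-01,  7.07132152e-01, -3.90487982e-04, -3.53639907e-04]), 'ft_force': array([-0.81994245,  0.1488806 , -0.14369957]), 'torque': array([0.00220742, 0.02893566, 0.02201003]), 'width': 0.0870846388722863}
```

View pics/scene0.png

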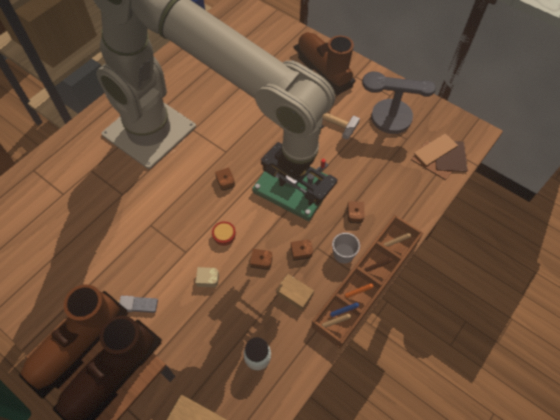

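View pics/side0.png

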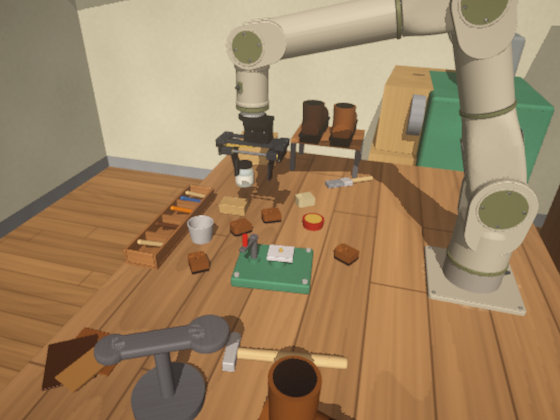

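View pics/wrist0.png

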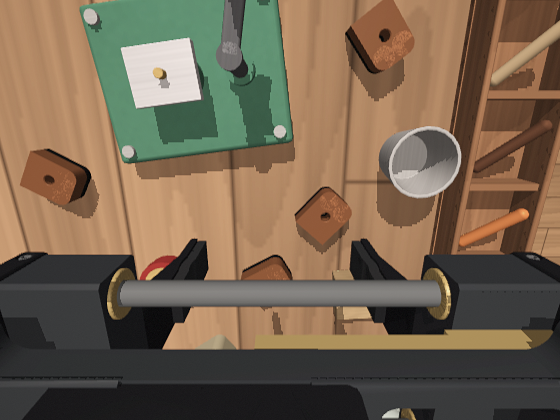

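```bash
python3 - <<'E'
from h import *
c=load('scene0.pkl');w=load('wrist0.pkl');s=load('side0.pkl')
for p in [(225,178),(261,260),(302,250),(356,212)]: print('scene',p,onz(c,*p,.03).round(3))
for p in [(48,178),(383,36),(326,217),(268,268)]: print('wrist',p,onz(w,*p,.03).round(3))
for p in [(346,254),(198,262),(241,227),(271,215)]: print('side',p,onz(s,*p,.03).round(3))
im=np.hstack([cv2.resize(c['pixels'][225:285,235:335],(600,360),interpolation=2)]); im2=cv2.resize(s['pixels'][195:255,215:315],(600,360),interpolation=2)
cv2.imwrite('pics/crop1.png',np.vstack([im,im2])[:,:,::-1][:720:1])
cv2.imwrite('pics/crop1.png',cv2.resize(np.vstack([im,im2])[:,:,::-1],(500,600)))
E
```

```text
scene (225, 178) [0.347 0.002 0.03 ]
scene (261, 260) [ 0.615 -0.148  0.03 ]
scene (302, 250) [ 0.689 -0.049  0.03 ]
scene (356, 212) [0.742 0.156 0.03 ]
wrist (48, 178) [0.344 0.008 0.03 ]
wrist (383, 36) [0.737 0.162 0.03 ]
wrist (326, 217) [ 0.686 -0.042  0.03 ]
wrist (268, 268) [ 0.611 -0.115  0.03 ]
side (346, 254) [0.34  0.024 0.03 ]
side (198, 262) [0.728 0.179 0.03 ]
side (241, 227) [ 0.673 -0.023  0.03 ]
side (271, 215) [ 0.603 -0.121  0.03 ]
```

View pics/crop1.png

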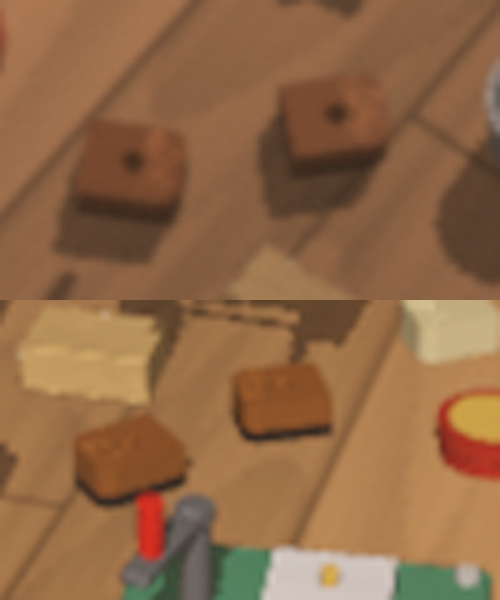

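Four brown/black blocks with a hole are in the scene picture: (225,178), (261,260), (302,250) and (356,212). (261,260) lies at y≈-0.14, the lowest y and so farthest to the robot's right. The crop shows it brown on black with a hole, so it is the one. I'll move the wrist camera over it and measure the jig from the picture I already have.

Call:
arm_command --commands '[[100,[-0.04,0,0],[0,0,0]],[100,[-0.08,0,0],[0,0,0]],[100,[-0.11,0,0],[0,0,0]],[100,[-0.13,0,0],[0,0,0]],[100,[-0.13,0,0],[0,0,0]],[100,[-0.13,0,0],[0,0,0]],[100,[-0.13,0,0],[0,0,0]],[100,[-0.13,0,0],[0,0,0]],[100,[-0.13,0,0],[0,0,0]],[100,[-0.13,0,0],[0,0,0]]]'

```text
time: 0.98
ee_pos: [0.6251, -0.1288, 0.2923]
eef_rot: [0.707, 0.708, 0.0, -0.0]
ft_force: [-1.0, -0.2, -0.2]
width: 0.0871
```

```bash
python3 - <<'E'
from h import *
c=cam('wrist'); save(c,'w1.png'); store(c,'w1.pkl'); print(c['s']['ee_pos'])
c=load('wrist0.pkl'); cv2.imwrite('pics/jig.png',cv2.resize(c['pixels'][0:180,70:300],None,fx=3.2,fy=3.2,interpolation=2)[:,:,::-1])
E
```

```text
[ 0.62513802 -0.128843    0.2922573 ]
```

View pics/w1.png

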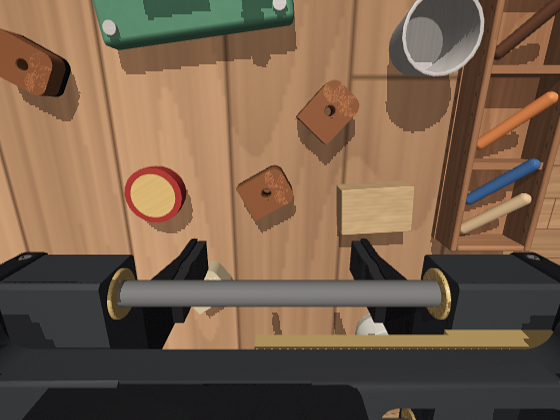

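View pics/jig.png

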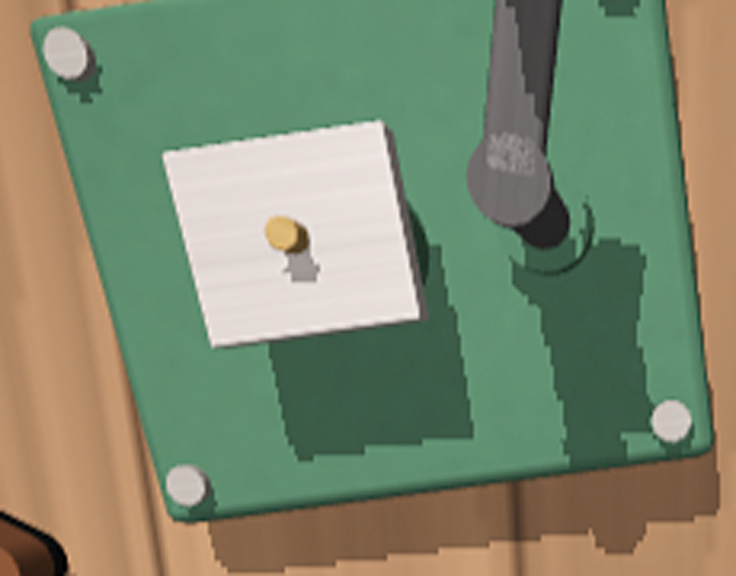

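```bash
python3 - <<'E'
from h import *
c=load('w1.pkl'); cv2.imwrite('pics/blk.png',cv2.resize(c['pixels'][150:240,220:310],(600,600),interpolation=cv2.INTER_CUBIC)[:,:,::-1])
c=load('wrist0.pkl'); z=.07
k=lambda u,v:(70+u/3.2-.5,v/3.2-.5)
P=np.array([onz(c,*k(*p),z) for p in[(164,154),(383,122),(424,319),(213,347)]]); print(P.round(4),P.mean(0))
print([np.linalg.norm(P[i]-P[(i+1)%4]) for i in range(4)])
for a,b in((0,1),(3,2)): d=P[b]-P[a]; print(np.degrees(np.arctan2(d[1],d[0])))
for a,b in((3,0),(2,1)): d=P[b]-P[a]; print(np.degrees(np.arctan2(d[1],d[0]))-90)
print('stud',onz(c,*k(281,232),.08))
print('pivot',onz(c,*k(506,180),.112))
print('feet/screws',[onz(c,*k(*p),.032).round(4) for p in[(66,52),(186,484),(671,420)]])
print('base corner',[onz(c,*k(*p),.03).round(4) for p in[(35,20),(180,521),(712,450)]])
E
```

```text
[[0.4746 0.143  0.07  ]
 [0.5409 0.1515 0.07  ]
 [0.5489 0.0966 0.07  ]
 [0.4815 0.0883 0.07  ]] [0.51146325 0.11985137 0.07      ]
[np.float64(0.06683090040100303), np.float64(0.055509691283782935), np.float64(0.06789409265939929), np.float64(0.05520441534187188)]
7.299638201967364
7.048050903152419
7.136083540942451
8.233750709439093
stud [0.51083835 0.12032788 0.08      ]
pivot [0.58322113 0.12862165 0.112     ]
feet/screws [array([0.429 , 0.1804, 0.032 ]), array([0.4471, 0.0411, 0.032 ]), array([0.6263, 0.064 , 0.032 ])]
base corner [array([0.4195, 0.1901, 0.03  ]), array([0.4417, 0.0271, 0.03  ]), array([0.6414, 0.0533, 0.03  ])]
```

View pics/blk.png

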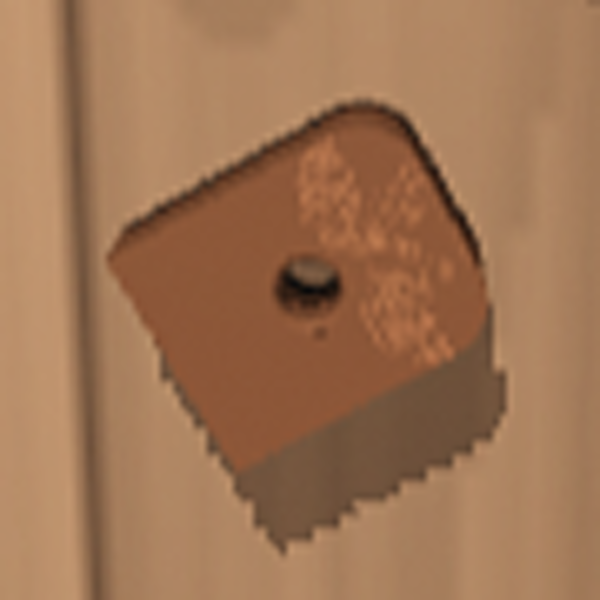

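```bash
python3 - <<'E'
from h import *
c=load('w1.pkl')
k=lambda u,v:(220+(u)/600*90-.5,150+v/600*90-.5)
z=.03
L=onz(c,*k(108,258),z);B=onz(c,*k(238,470),z);h=onz(c,*k(308,283),z)
e1=onz(c,*k(140,235),z);e2=onz(c,*k(310,140),z);f2=onz(c,*k(440,366),z);r=onz(c,*k(489,310),z)
a=lambda p,q:np.degrees(np.arctan2(*(q-p)[[1,0]]))
print(L,B,h, np.linalg.norm(L-B)); print(a(e1,e2),a(B,f2),a(B,L)-90)
print((L+B)/2, ((L+B)/2+h)/2)
x=h-(L+B)/2; print(x,np.linalg.norm(x),np.degrees(np.arctan2(x[1],x[0])))
E
```

```text
[ 0.57332587 -0.13381045  0.03      ] [ 0.596534   -0.17552079  0.03      ] [ 0.61036961 -0.13852674  0.03      ] 0.047732275968274014
29.337070568049366 28.46006589061608 29.092088570618827
[ 0.58492994 -0.15466562  0.03      ] [ 0.59764977 -0.14659618  0.03      ]
[0.02543967 0.01613889 0.        ] 0.030127074095000362 32.390973743637005
```

Call:
arm_command --commands '[[100,[-0.005,-0.007,0.01],[0,0,-0.12]],[100,[-0.0107,-0.014,0.02],[0,0,-0.24]],[100,[-0.0107,-0.014,0.03],[0,0,-0.36]],[100,[-0.0107,-0.014,0.04],[0,0,-0.48]],[100,[-0.0107,-0.014,0.05],[0,0,-0.6]],[100,[-0.0107,-0.014,0.06],[0,0,-0.72]],[100,[-0.0107,-0.014,0.07],[0,0,-0.84]],[100,[-0.0107,-0.014,0.08],[0,0,-0.96]],[100,[-0.0107,-0.014,0.09],[0,0,-1.08]],[100,[-0.0107,-0.014,0.1],[0,0,-1.2]]]'

```text
time: 1.87
ee_pos: [0.6111, -0.1403, 0.1919]
eef_rot: [0.181, 0.983, 0.0, 0.0]
ft_force: [-0.5, -0.4, -0.6]
width: 0.0874
```

Call:
arm_command --commands '[[100,[0,0,0.01],[0,0,-0.12]],[100,[0,0,0.02],[0,0,-0.24]],[100,[0,0,0.03],[0,0,-0.36]],[100,[0,0,0.035],[0,0,-0.48]],[100,[0,0,0.04],[0,0,-0.6]],[100,[0,0,0.04],[0,0,-0.72]],[100,[0,0,0.04],[0,0,-0.84]],[100,[0,0,0.04],[0,0,-0.877]],[100,[0,0,0.04],[0,0,-0.877]],[100,[0,0,0.04],[0,0,-0.877]]]'

```text
time: 2.7
ee_pos: [0.6111, -0.1405, 0.1523]
eef_rot: [-0.25, 0.968, 0.0, 0.0]
ft_force: [0.6, 0.4, 0.1]
width: 0.0871
```

```bash
python3 - <<'E'
from h import *
c=cam('wrist'); save(c,'w2.png'); store(c,'w2.pkl'); s=c['s'];print(s['ee_pos'],R.from_quat(s['eef_rot']).as_matrix().round(3),s['joint_positions'])
E
```

```text
[ 0.61107166 -0.14051089  0.15228781] [[-0.875 -0.483  0.   ]
 [-0.483  0.875  0.   ]
 [-0.     0.    -1.   ]] [ 0.40295585  0.4658542  -0.32142697  1.59922252  0.15956574  1.10232016
  2.11670236]
```

View pics/w2.png

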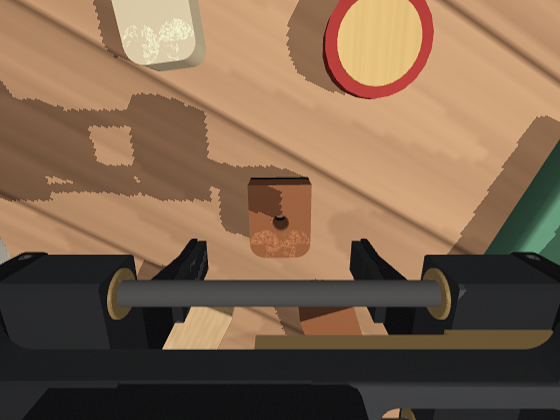

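```bash
python3 - <<'E'
from h import *
c=load('w2.pkl'); Rm=c['W'][:3,:3]
s=c['s']; T=R.from_quat(s['eef_rot'])
for p in [(280,221),(249,190),(310,190),(248,184),(311,184)]:
    q=onz(c,*p,.03); print(p,q.round(4),T.inv().apply(q-s['ee_pos']).round(4))
E
```

```text
(280, 221) [ 0.6091 -0.1409  0.03  ] [0.0019 0.0006 0.1223]
(249, 190) [ 0.5988 -0.1732  0.03  ] [ 0.0266 -0.0227  0.1223]
(310, 190) [ 0.5767 -0.1332  0.03  ] [0.0266 0.023  0.1223]
(248, 184) [ 0.5951 -0.176   0.03  ] [ 0.0312 -0.0233  0.1223]
(311, 184) [ 0.5724 -0.1349  0.03  ] [0.0312 0.0236 0.1223]
```

Call:
arm_command --commands '[[100,[0.001,0,0.02],[0,0,0]],[100,[0.001,0,0.04],[0,0,0]],[100,[0.001,0,0.06],[0,0,0]],[100,[0.001,0,0.072],[0,0,0]],[100,[0.001,0,0.078],[0,0,0]],[100,[0.001,0,0.078],[0,0,0]],[0,[0.001,0,0.078],[0,0,0]],[0,[0.001,0,0.078],[0,0,0]],[0,[0.001,0,0.078],[0,0,0]],[0,[0.001,0,0.078],[0,0,0]]]' --squeeze 20

```text
time: 3.58
ee_pos: [0.6107, -0.1413, 0.0752]
eef_rot: [-0.25, 0.968, -0.0, 0.001]
ft_force: [-0.1, 0.4, -0.8]
width: 0.0682
```

Call:
arm_command --commands '[[0,[0,0,0],[0,0,0]],[0,[0,0,0],[0,0,0]],[0,[0,0,-0.01],[0,0,0]],[0,[0,0,-0.03],[0,0,0]],[0,[0,0,-0.06],[0,0,0]],[0,[0,0,-0.09],[0,0,0]],[0,[0,0,-0.12],[0,0,0]],[0,[0,0,-0.13],[0,0,0]],[0,[0,0,-0.13],[0,0,0]],[0,[0,0,-0.13],[0,0,0]]]'

```text
time: 4.42
ee_pos: [0.6099, -0.1412, 0.2039]
eef_rot: [-0.25, 0.968, -0.0, -0.0]
ft_force: [-0.8, -0.8, -2.5]
width: 0.0479
```

```bash
python3 - <<'E'
from h import *
c=cam('wrist'); save(c,'w3.png'); store(c,'w3.pkl'); s=c['s'];print(s['ee_pos'],s['width'],R.from_quat(s['eef_rot']).as_matrix().round(3),s['ft_force'])
E
```

```text
[ 0.60992267 -0.1411715   0.20392321] 0.047944951538901465 [[-0.875 -0.485  0.   ]
 [-0.485  0.875 -0.   ]
 [ 0.    -0.    -1.   ]] [-0.78824708 -0.78685267 -2.51337146]
```

View pics/w3.png

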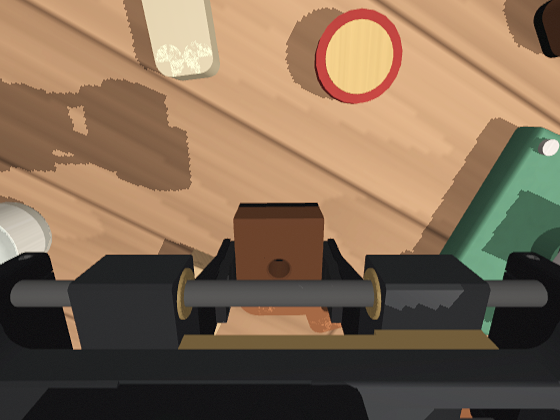

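```bash
python3 - <<'E'
from h import *
c=load('w3.pkl'); s=c['s']; T=R.from_quat(s['eef_rot'])
for p in [(279,268),(236,221),(322,221)]:
    q=onz(c,*p,s['ee_pos'][2]-.0447); o=T.inv().apply(q-s['ee_pos']); print(o)
    if p[0]==279: off=o
T2=R.from_rotvec([0,0,np.radians(97.4-119)])*T
hole=T2.apply(off)
tgt=np.array([.5109,.1200,0])-hole; d=tgt-s['ee_pos']; d[2]=0
print(T.inv().apply(d), hole)
E
```

```text
[ 0.00420993 -0.00033592  0.04470022]
[ 0.03013593 -0.02155838  0.04470327]
[0.03013809 0.02086052 0.04469944]
[-4.40461233e-02  2.75199399e-01 -2.67960366e-05] [-0.00413304 -0.00087951 -0.0447    ]
```

```bash
python3 - <<'E'
from h import *
c=load('w3.pkl'); cv2.imwrite('pics/z3.png',cv2.resize(c['pixels'][195:315,220:340],(600,600),interpolation=2)[:,:,::-1])
s=c['s']; T=R.from_quat(s['eef_rot'])
for x in (.03,.028,.0,.002): 
  for z in(.0447,.0747): print(x,z,proj(c,s['ee_pos']+T.apply([x,0,z])).round(1))
E
```

```text
0.03 0.0447 [279.7 221.3]
0.03 0.0747 [279.5 203.8]
0.028 0.0447 [279.7 225.1]
0.028 0.0747 [279.5 207.1]
0.0 0.0447 [279.6 275.2]
0.0 0.0747 [279.5 250.1]
0.002 0.0447 [279.6 271.8]
0.002 0.0747 [279.5 247.2]
```

View pics/z3.png

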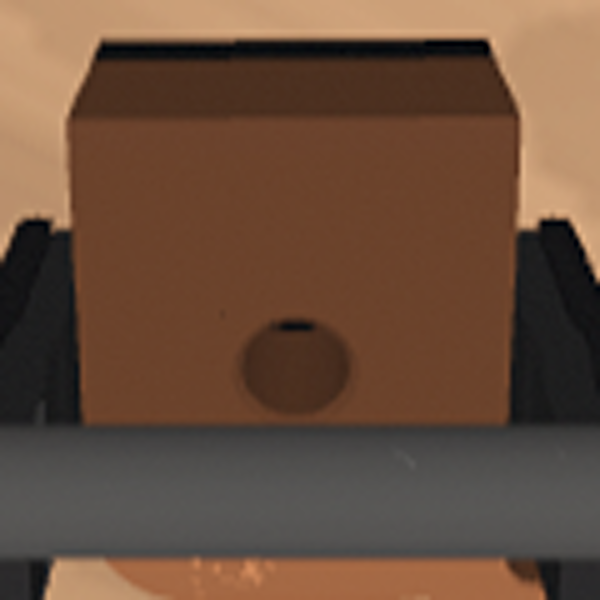

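The view shows the block sitting about 10 mm low in the fingers. I started the lift while they were still closing. I'll set it back down and regrip properly.

Call:
arm_command --commands '[[0,[0,0,0.04],[0,0,0]],[0,[0,0,0.08],[0,0,0]],[0,[0,0,0.1],[0,0,0]],[0,[0,0,0.11],[0,0,0]],[0,[0,0,0.116],[0,0,0]],[0,[0,0,0.118],[0,0,0]],[0,[0,0,0.119],[0,0,0]],[0,[0,0,0.119],[0,0,0]],[30,[0,0,0.119],[0,0,0]],[70,[0,0,0.119],[0,0,0]]]'

```text
time: 5.3
ee_pos: [0.6108, -0.1413, 0.0865]
eef_rot: [-0.25, 0.968, -0.0, 0.001]
ft_force: [-1.1, 0.1, -0.1]
width: 0.0502
```

Call:
arm_command --commands '[[75,[0,0,0],[0,0,0]],[75,[0,0,0.003],[0,0,0]],[75,[0,0,0.008],[0,0,0]],[75,[0,0,0.011],[0,0,0]],[75,[0,0,0.011],[0,0,0]],[0,[0,0,0.011],[0,0,0]],[0,[0,0,0.011],[0,0,0]],[0,[0,0,0.011],[0,0,0]],[0,[0,0,0.011],[0,0,0]],[0,[0,0,0.011],[0,0,0]]]' --squeeze 25

```text
time: 6.13
ee_pos: [0.6103, -0.1411, 0.0744]
eef_rot: [-0.25, 0.968, -0.0, 0.0]
ft_force: [0.4, 0.5, -0.3]
width: 0.0475
```

Call:
arm_command --commands '[[0,[0,0,0],[0,0,0]],[0,[0,0,0],[0,0,0]],[0,[0,0,0],[0,0,0]],[0,[0,0,0],[0,0,0]],[0,[0,0,0],[0,0,0]],[0,[0,0,0],[0,0,0]],[0,[0,0,0],[0,0,0]],[0,[0,0,0],[0,0,0]],[0,[0,0,0],[0,0,0]],[0,[0,0,0],[0,0,0]]]'

```text
time: 6.97
ee_pos: [0.6103, -0.1412, 0.0744]
eef_rot: [-0.25, 0.968, -0.0, 0.0]
ft_force: [1.1, -0.0, 2.4]
width: 0.0479
```

Call:
arm_command --commands '[[0,[0,0,-0.005],[0,0,0]],[0,[0,0,-0.02],[0,0,0]],[0,[0,0,-0.05],[0,0,0]],[0,[0,0,-0.08],[0,0,0]],[0,[0,0,-0.11],[0,0,0]],[0,[0,0,-0.13],[0,0,0]],[0,[0,0,-0.13],[0,0,0]],[0,[0,0,-0.13],[0,0,0]],[0,[0,0,-0.13],[0,0,0]],[0,[0,0,-0.13],[0,0,0]]]'

```text
time: 7.8
ee_pos: [0.6093, -0.1411, 0.2025]
eef_rot: [-0.25, 0.968, 0.001, -0.001]
ft_force: [0.2, -0.8, -1.8]
width: 0.0481
```

```bash
python3 - <<'E'
from h import *
c=cam('wrist'); store(c,'w4.pkl'); s=c['s'];print(s['ee_pos'],s['width'],s['ft_force'])
cv2.imwrite('pics/z4.png',cv2.resize(c['pixels'][195:315,220:340],(600,600),interpolation=2)[:,:,::-1])
E
```

```text
[ 0.60930509 -0.14105314  0.2025044 ] 0.04811745765949879 [ 0.23248945 -0.78577636 -1.7649744 ]
```

View pics/z4.png

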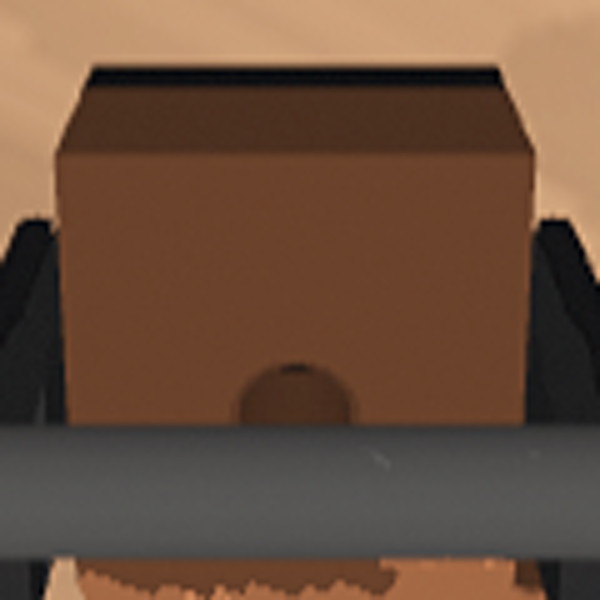

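```bash
cat > mv.py <<'E'
from h import *
OFF=np.array([-.002,-.0003,0])
def rel(target,yaw=97.4,off=OFF,s=None):
    s=s or read_state(); T=R.from_quat(s['eef_rot']); y=T.as_matrix()[:,1]; cur=np.degrees(np.arctan2(y[1],y[0]))
    T2=R.from_rotvec([0,0,np.radians(yaw-cur)])*T
    d=np.array([*target,0])-T2.apply(off)-s['ee_pos']; d[2]=0
    print('shift',T.inv().apply(d).round(4),'turn z',-np.radians(yaw-cur).round(4),'cur yaw',cur,'pos',s['ee_pos'].round(4),'hole',(s['ee_pos']+T.apply(off)).round(4),'F',s['ft_force'].round(1))
E
python3 -c "
from mv import *
rel((.5109,.12))"
```

```text
shift [-0.0387  0.2771  0.0004] turn z 0.3771 cur yaw 119.0049160355673 pos [ 0.6094 -0.1411  0.2026] hole [ 0.6113 -0.1404  0.2026] F [-0.1 -0.  -0.6]
```

Call:
arm_command --commands '[[0,[-0.004,0.028,0],[0,0,0.04]],[0,[-0.008,0.056,0],[0,0,0.08]],[0,[-0.012,0.09,0],[0,0,0.12]],[0,[-0.017,0.125,0],[0,0,0.17]],[0,[-0.022,0.16,0],[0,0,0.22]],[0,[-0.027,0.195,0],[0,0,0.27]],[0,[-0.032,0.23,0],[0,0,0.32]],[0,[-0.036,0.26,0],[0,0,0.36]],[0,[-0.0387,0.277,0],[0,0,0.377]],[0,[-0.0387,0.277,0],[0,0,0.377]]]'

```text
time: 8.68
ee_pos: [0.5076, 0.1244, 0.2036]
eef_rot: [-0.067, 0.998, 0.001, -0.001]
ft_force: [-0.6, -0.1, -1.9]
width: 0.0479
```

```bash
python3 - <<'E'
from mv import *
rel((.5109,.12))
c=cam('side'); store(c,'s5.pkl'); s0=load('side0.pkl')
cv2.imwrite('pics/s0z.png',cv2.resize(s0['pixels'][225:295,220:330],(770,490),interpolation=2)[:,:,::-1])
cv2.imwrite('pics/s5.png',cv2.resize(c['pixels'][150:300,180:380],(800,600),interpolation=2)[:,:,::-1])
print(proj(s0,[.5109,.12,.08]),proj(s0,[.5109,.12,.07]))
E
```

```text
shift [-0.0007 -0.0045 -0.    ] turn z 0.0053 cur yaw 97.70174173001531 pos [0.5076 0.1244 0.2036] hole [0.5096 0.1244 0.2036] F [-0.6 -0.1 -1.9]
[280.06404357 248.55461796] [279.97269312 251.56068258]
```

View pics/s0z.png

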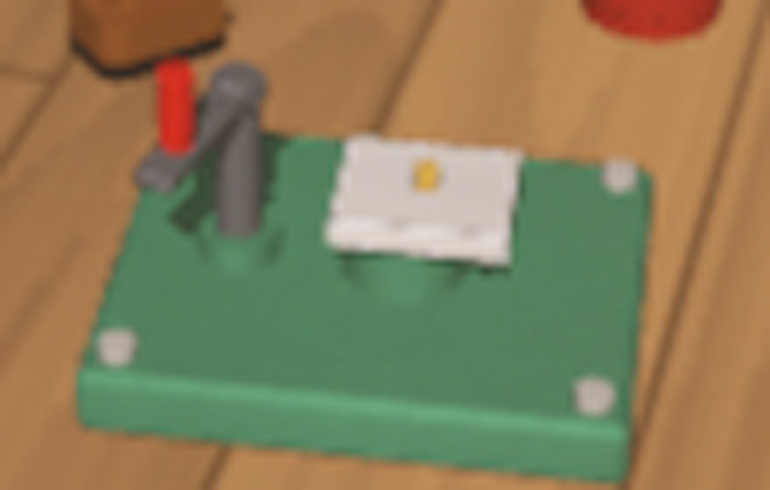

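View pics/s5.png

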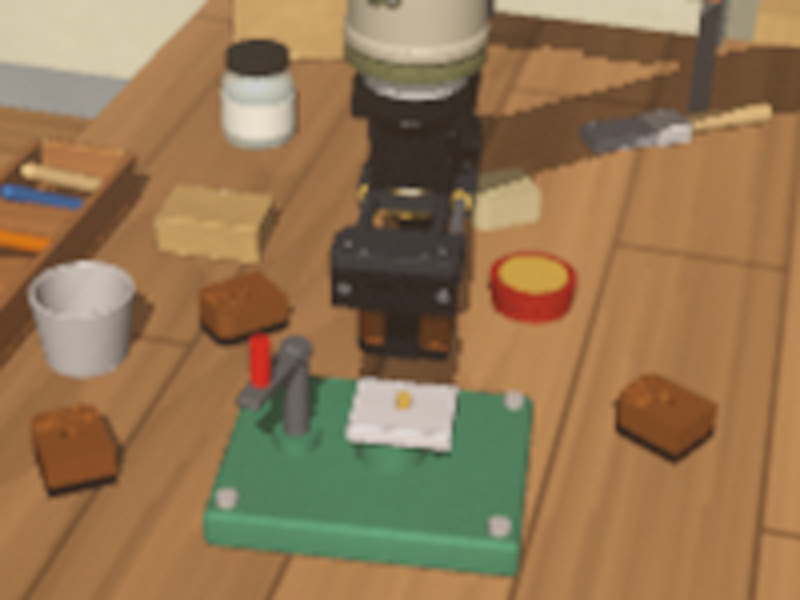

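Call:
arm_command --commands '[[0,[0,-0.002,0.005],[0,0,0]],[0,[0,-0.003,0.015],[0,0,0]],[0,[0,-0.003,0.025],[0,0,0]],[0,[0,-0.003,0.033],[0,0,0]],[0,[0,-0.003,0.038],[0,0,0]],[0,[0,-0.003,0.038],[0,0,0]],[0,[0,-0.003,0.038],[0,0,0]],[0,[0,-0.003,0.038],[0,0,0]],[0,[0,-0.003,0.038],[0,0,0]],[0,[0,-0.003,0.038],[0,0,0]]]'

```text
time: 9.57
ee_pos: [0.5103, 0.117, 0.1667]
eef_rot: [-0.065, 0.998, 0.0, 0.0]
ft_force: [-0.4, -0.5, -1.5]
width: 0.0479
```

```bash
python3 - <<'E'
from mv import *
rel((.5109,.12))
c=cam('side'); store(c,'s6.pkl')
cv2.imwrite('pics/s6.png',cv2.resize(c['pixels'][200:280,230:330],(750,600),interpolation=2)[:,:,::-1])
c=cam('wrist'); store(c,'w6.pkl'); save(c,'w6.png')
E
```

```text
shift [ 0.001   0.0032 -0.    ] turn z 0.0001 cur yaw 97.40631554777266 pos [0.5103 0.117  0.1667] hole [0.5123 0.1169 0.1667] F [-0.4 -0.5 -1.5]
```

View pics/s6.png

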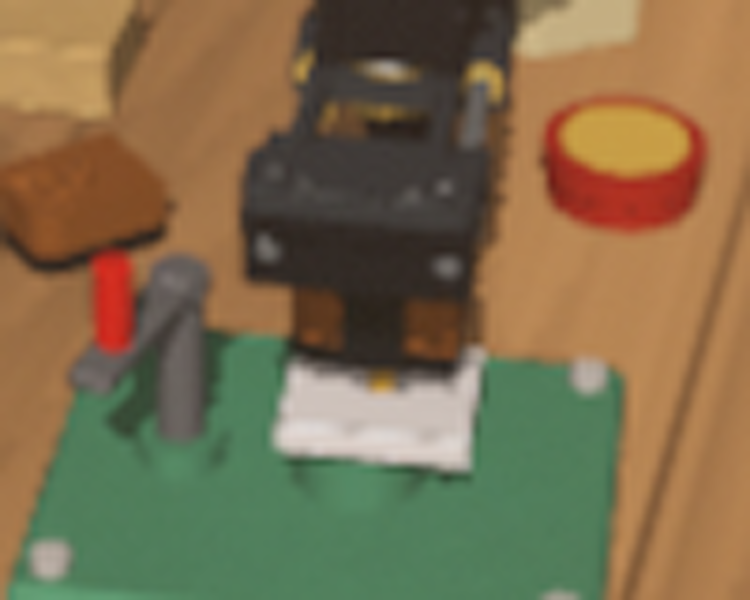

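View pics/w6.png

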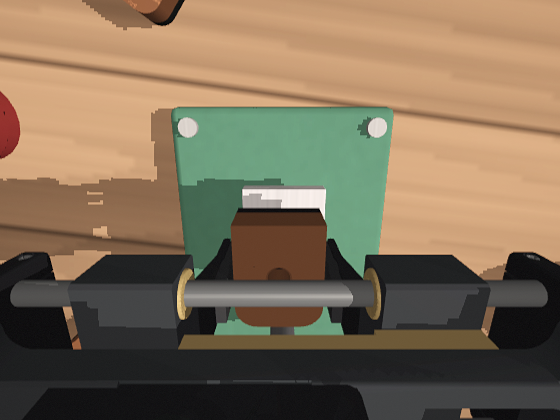

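```bash
python3 - <<'E'
from mv import *
c=load('w6.pkl'); s=c['s']; T=R.from_quat(s['eef_rot'])
cv2.imwrite('pics/w6z.png',cv2.resize(c['pixels'][180:220,225:345],(780,260),interpolation=2)[:,:,::-1])
for p in [(243,188),(326,188),(284.5,188),(284.5,187),(284.5,189)]: print(T.inv().apply(onz(c,*p,.07)-s['ee_pos']).round(4))
print(T.inv().apply(np.array([.5109,.12,.08])-s['ee_pos']))
E
```

```text
[ 0.0342 -0.0235  0.0966]
[0.0342 0.0311 0.0966]
[0.0342 0.0038 0.0966]
[0.0349 0.0038 0.0966]
[0.0335 0.0038 0.0966]
[-0.00096367  0.00293047  0.08664559]
```

View pics/w6z.png

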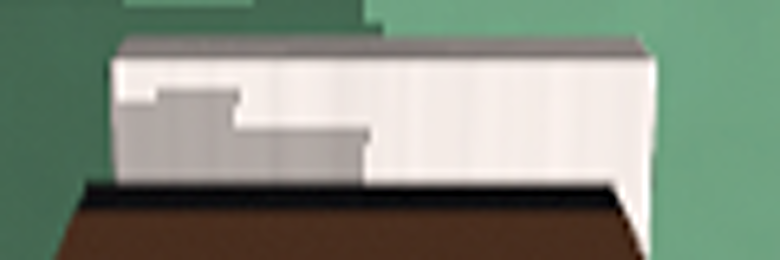

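Call:
arm_command --commands '[[0,[0.001,0.002,0],[0,0,0]],[0,[0.0013,0.0035,0],[0,0,0]],[0,[0.0013,0.0035,0.003],[0,0,0]],[0,[0.0013,0.0035,0.006],[0,0,0]],[0,[0.0013,0.0035,0.008],[0,0,0]],[0,[0.0013,0.0035,0.009],[0,0,0]],[0,[0.0013,0.0035,0.009],[0,0,0]],[0,[0.0013,0.0035,0.009],[0,0,0]],[0,[0.0013,0.0035,0.009],[0,0,0]],[0,[0.0013,0.0035,0.009],[0,0,0]]]'

```text
time: 10.5
ee_pos: [0.5084, 0.1202, 0.1574]
eef_rot: [-0.065, 0.998, 0.0, 0.0]
ft_force: [-0.6, 0.4, -1.9]
width: 0.0479
```

```bash
python3 - <<'E'
from mv import *
rel((.5109,.12)); 
E
```

```text
shift [-0.0004 -0.0002  0.    ] turn z -0.0 cur yaw 97.3995950563311 pos [0.5084 0.1202 0.1574] hole [0.5104 0.1201 0.1574] F [-0.6  0.4 -1.9]
```

Call:
arm_command --commands '[[0,[0,0,0.0006],[0,0,0]],[0,[0,0,0.0012],[0,0,0]],[0,[0,0,0.0018],[0,0,0]],[0,[0,0,0.0024],[0,0,0]],[0,[0,0,0.003],[0,0,0]],[0,[0,0,0.0035],[0,0,0]],[0,[0,0,0.004],[0,0,0]],[0,[0,0,0.004],[0,0,0]],[0,[0,0,0.004],[0,0,0]],[0,[0,0,0.004],[0,0,0]]]'

```text
time: 11.33
ee_pos: [0.5084, 0.1202, 0.1533]
eef_rot: [-0.065, 0.998, 0.0, 0.0]
ft_force: [0.3, 0.7, -1.7]
width: 0.0479
```

Call:
arm_command --commands '[[0,[0,0,0.0003],[0,0,0]],[0,[0,0,0.0006],[0,0,0]],[0,[0,0,0.0009],[0,0,0]],[0,[0,0,0.0012],[0,0,0]],[0,[0,0,0.0015],[0,0,0]],[0,[0,0,0.0015],[0,0,0]],[0,[0,0,0.0015],[0,0,0]],[0,[0,0,0.0015],[0,0,0]],[0,[0,0,0.0015],[0,0,0]],[0,[0,0,0.0015],[0,0,0]]]'

```text
time: 12.17
ee_pos: [0.5084, 0.1202, 0.1518]
eef_rot: [-0.065, 0.998, 0.0, 0.0]
ft_force: [-0.1, 0.3, -1.9]
width: 0.048
```

Call:
arm_command --commands '[[0,[0,0,0.0004],[0,0,0]],[0,[0,0,0.0008],[0,0,0]],[0,[0,0,0.0012],[0,0,0]],[0,[0,0,0.0016],[0,0,0]],[0,[0,0,0.002],[0,0,0]],[0,[0,0,0.0024],[0,0,0]],[0,[0,0,0.0028],[0,0,0]],[0,[0,0,0.003],[0,0,0]],[0,[0,0,0.003],[0,0,0]],[0,[0,0,0.003],[0,0,0]]]'

```text
time: 13.0
ee_pos: [0.5083, 0.1202, 0.1488]
eef_rot: [-0.065, 0.998, -0.0, 0.0]
ft_force: [0.3, 0.7, -0.5]
width: 0.0479
```

Call:
arm_command --commands '[[0,[0,0,0.0004],[0,0,0]],[0,[0,0,0.0008],[0,0,0]],[0,[0,0,0.0012],[0,0,0]],[0,[0,0,0.0016],[0,0,0]],[0,[0,0,0.002],[0,0,0]],[0,[0,0,0.0024],[0,0,0]],[0,[0,0,0.0028],[0,0,0]],[0,[0,0,0.003],[0,0,0]],[0,[0,0,0.003],[0,0,0]],[0,[0,0,0.003],[0,0,0]]]'

```text
time: 13.83
ee_pos: [0.5083, 0.1202, 0.1458]
eef_rot: [-0.065, 0.998, 0.0, 0.0]
ft_force: [0.5, -0.4, -1.6]
width: 0.0477
```

Call:
arm_command --commands '[[0,[0,0,0.0002],[0,0,0]],[0,[0,0,0.0004],[0,0,0]],[0,[0,0,0.0006],[0,0,0]],[0,[0,0,0.0008],[0,0,0]],[0,[0,0,0.001],[0,0,0]],[0,[0,0,0.001],[0,0,0]],[0,[0,0,0.001],[0,0,0]],[0,[0,0,0.001],[0,0,0]],[0,[0,0,0.001],[0,0,0]],[0,[0,0,0.001],[0,0,0]]]'

```text
time: 14.67
ee_pos: [0.5084, 0.1202, 0.1448]
eef_rot: [-0.065, 0.998, 0.0, 0.0]
ft_force: [-0.0, -0.0, -1.0]
width: 0.0479
```

```bash
python3 - <<'E'
from mv import *
rel((.5109,.12))
c=cam('side'); store(c,'s7.pkl')
cv2.imwrite('pics/s7.png',cv2.resize(c['pixels'][200:280,230:330],(750,600),interpolation=2)[:,:,::-1])
c=cam('wrist'); store(c,'w7.pkl')
cv2.imwrite('pics/w7.png',cv2.resize(c['pixels'][160:340,170:390],(733,600),interpolation=2)[:,:,::-1])
E
```

```text
shift [-0.0005 -0.0002  0.    ] turn z 0.0 cur yaw 97.40032983807194 pos [0.5084 0.1202 0.1448] hole [0.5104 0.1201 0.1448] F [-0. -0. -1.]
```

View pics/s7.png

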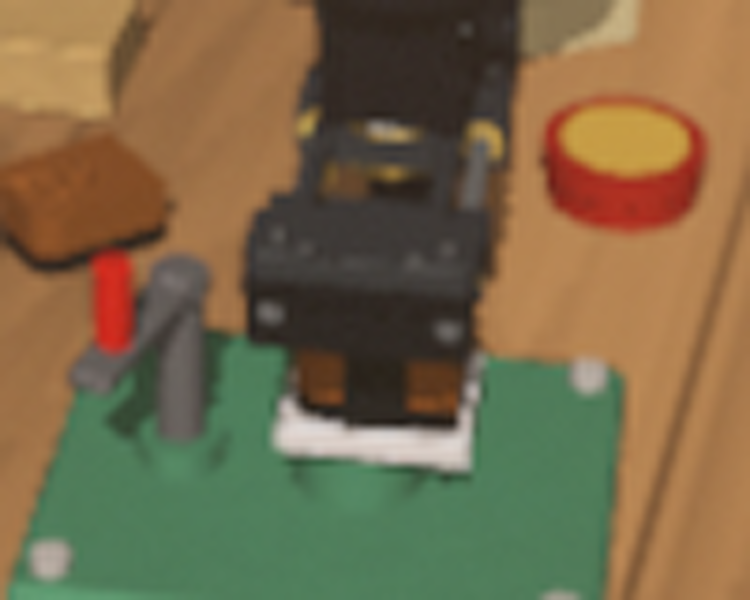

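View pics/w7.png

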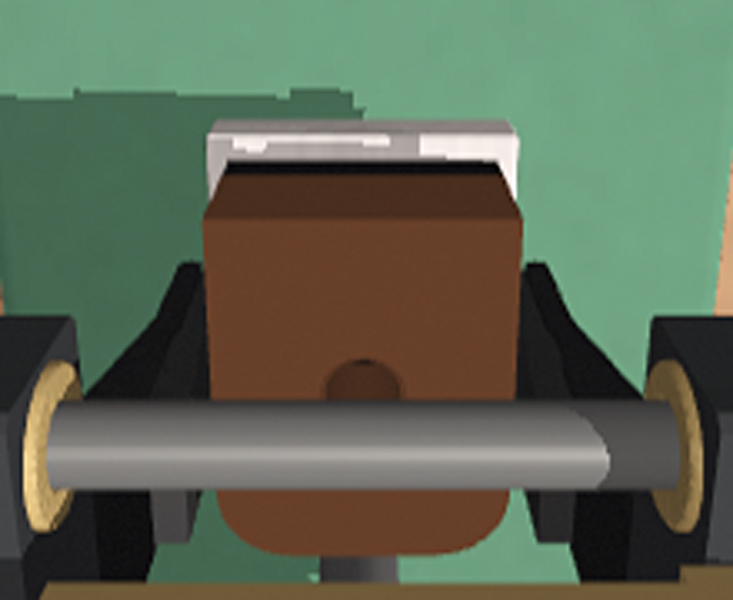

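Call:
arm_command --commands '[[10,[0,0,0],[0,0,0]],[60,[0,0,0],[0,0,0]],[85,[0,0,0],[0,0,0]],[85,[0,0,0],[0,0,0]],[85,[0,0,0],[0,0,0]],[85,[0,0,0],[0,0,0]],[85,[0,0,0],[0,0,0]],[85,[0,0,0],[0,0,0]],[85,[0,0,0],[0,0,0]],[85,[0,0,0],[0,0,0]]]'

```text
time: 15.6
ee_pos: [0.5083, 0.1202, 0.1448]
eef_rot: [-0.065, 0.998, -0.0, 0.0]
ft_force: [0.2, -0.4, 0.9]
width: 0.0736
```

Call:
arm_command --commands '[[85,[0,0,-0.01],[0,0,0]],[85,[0,0,-0.03],[0,0,0]],[85,[0,0,-0.06],[0,0,0]],[85,[0,0,-0.09],[0,0,0]],[85,[0,0,-0.12],[0,0,0]],[85,[0.02,0,-0.14],[0,0,0]],[85,[0.03,0,-0.14],[0,0,0]],[85,[0.03,0,-0.14],[0,0,0]],[85,[0.03,0,-0.14],[0,0,0]],[85,[0.03,0,-0.14],[0,0,0]]]'

```text
time: 16.43
ee_pos: [0.4786, 0.1161, 0.2842]
eef_rot: [-0.064, 0.998, -0.0, -0.0]
ft_force: [-0.2, -0.3, 0.4]
width: 0.074
```

```bash
python3 - <<'E'
from mv import *
rel((.5109,.12))
c=cam('side'); store(c,'s8.pkl')
cv2.imwrite('pics/s8.png',cv2.resize(c['pixels'][200:280,230:330],(750,600),interpolation=2)[:,:,::-1])
c=cam('wrist'); store(c,'w8.pkl'); save(c,'w8.png')
E
```

```text
shift [-0.0305 -0.     -0.    ] turn z -0.0001 cur yaw 97.39589582801574 pos [0.4786 0.1161 0.2842] hole [0.4806 0.1161 0.2842] F [-0.2 -0.3  0.4]
```

View pics/s8.png

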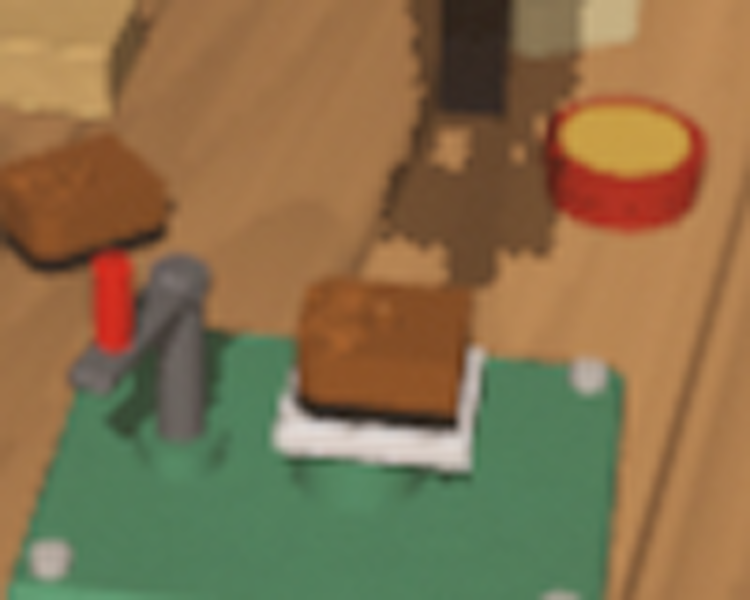

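View pics/w8.png

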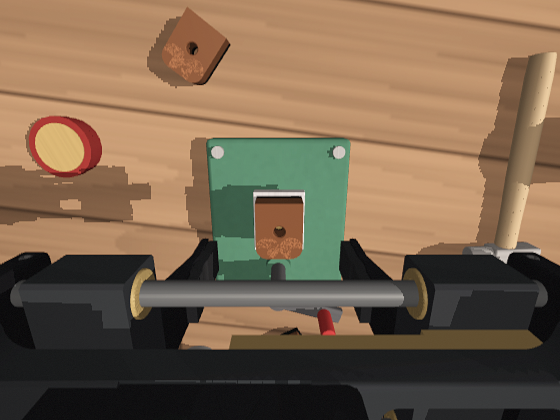

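```bash
python3 - <<'E'
from mv import *
for f in('s8.pkl','side0.pkl'):
    c=load(f); h=cv2.cvtColor(c['pixels'],cv2.COLOR_RGB2HSV)
    m=(((h[...,0]<6)|(h[...,0]>174))&(h[...,1]>190)&(h[...,2]>110)).astype(np.uint8)
    n,l,st,ce=cv2.connectedComponentsWithStats(m)
    for i in range(1,n):
        if st[i,4]>20: print(f,st[i],ce[i],onz(c,*ce[i],.129).round(4))
s0=load('side0.pkl')
print('pred knob',proj(s0,[.5933,.1776,.129]),proj(s0,[.5933,.1776,.112]),proj(s0,[.5933,.1776,.146]))
# pivot from side: post top disc centre at s8 crop (180,272)
c=load('s8.pkl'); print('pivot side',onz(c,230+180/7.5-.5,200+272/7.5-.5,.114))
print(proj(c,[.5832,.1286,.112]))
E
```

```text
s8.pkl [303 217  21  13 123] [312.85365854 225.20325203] [0.4365 0.0556 0.129 ]
s8.pkl [242 233   6  14  54] [244.51851852 239.38888889] [0.5928 0.1734 0.129 ]
side0.pkl [303 217  20  13 126] [312.14285714 225.16666667] [0.4384 0.056  0.129 ]
side0.pkl [242 234   5  12  50] [244.4 239.3] [0.5932 0.1731 0.129 ]
pred knob [243.79577436 240.24671243] [243.9258512  245.66831245] [243.66356283 234.73613856]
pivot side [0.58255184 0.12989914 0.114     ]
[253.42263058 236.0861156 ]
```

```bash
python3 - <<'E'
from mv import *
rel((.593,.176),-11.6,np.zeros(3)); print(read_state()['joint_positions'].round(2))
E
```

```text
shift [-0.1211  0.0446 -0.0002] turn z 1.9024 cur yaw 97.39793568971352 pos [0.4787 0.1162 0.2839] hole [0.4787 0.1162 0.2839] F [0.1 0.5 0.6]
[ 0.11  0.07 -0.46  1.79  0.03  1.29  1.34]
```

Call:
arm_command --commands '[[85,[-0.012,0.004,0],[0,0,0.12]],[85,[-0.024,0.009,0],[0,0,0.24]],[85,[-0.036,0.013,0],[0,0,0.36]],[85,[-0.048,0.018,0],[0,0,0.48]],[85,[-0.06,0.022,0],[0,0,0.6]],[85,[-0.072,0.027,0],[0,0,0.72]],[85,[-0.084,0.031,0],[0,0,0.84]],[85,[-0.096,0.036,0],[0,0,0.96]],[85,[-0.108,0.04,0],[0,0,1.08]],[85,[-0.121,0.0446,0],[0,0,1.2]]]'

```text
time: 17.37
ee_pos: [0.5935, 0.1763, 0.2836]
eef_rot: [0.513, 0.859, -0.001, -0.001]
ft_force: [0.7, -0.1, 1.1]
width: 0.0743
```

Call:
arm_command --commands '[[85,[0,0,0],[0,0,0.12]],[85,[0,0,0],[0,0,0.24]],[85,[0,0,0],[0,0,0.36]],[85,[0,0,0],[0,0,0.48]],[85,[0,0,0],[0,0,0.6]],[85,[0,0,0],[0,0,0.7]],[85,[0,0,0],[0,0,0.7]],[85,[0,0,0],[0,0,0.7]],[85,[0,0,0],[0,0,0.7]],[85,[0,0,0],[0,0,0.7]]]'

```text
time: 18.2
ee_pos: [0.5928, 0.1761, 0.2845]
eef_rot: [0.773, 0.634, -0.0, -0.0]
ft_force: [0.1, 0.6, -0.1]
width: 0.074
```

```bash
python3 - <<'E'
from mv import *
rel((.593,.176),-11.6,np.zeros(3)); print(read_state()['joint_positions'].round(2))
c=cam('wrist'); store(c,'w9.pkl'); save(c,'w9.png')
print(proj(c,[.593,.176,.146]),proj(c,[.593,.176,.112]),proj(c,[.5832,.1286,.112]))
E
```

```text
shift [-0.0001  0.0002 -0.    ] turn z 0.0049 cur yaw -11.319802005909747 pos [0.5928 0.1761 0.2845] hole [0.5928 0.1761 0.2845] F [ 0.1  0.6 -0.1]
[-0.16  0.33 -0.26  1.48  0.09  1.34 -0.62]
[277.38623375 218.05513057] [277.55404539 205.98157949] [277.29150492 252.77195781]
```

View pics/w9.png

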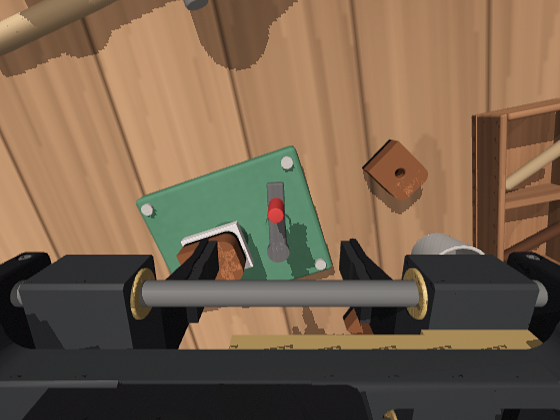

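Call:
arm_command --commands '[[85,[0.001,0,0.03],[0,0,0]],[85,[0.001,0,0.06],[0,0,0]],[85,[0.001,0,0.08],[0,0,0]],[85,[0.001,0,0.09],[0,0,0]],[85,[0.001,0,0.095],[0,0,0]],[85,[0.001,0,0.095],[0,0,0]],[60,[0.001,0,0.095],[0,0,0]],[40,[0.001,0,0.095],[0,0,0]],[0,[0.001,0,0.095],[0,0,0]],[0,[0.001,0,0.095],[0,0,0]]]' --squeeze 10

```text
time: 19.08
ee_pos: [0.5934, 0.1773, 0.1908]
eef_rot: [0.774, 0.633, 0.001, 0.0]
ft_force: [-0.2, 0.0, 1.0]
width: 0.0548
```

Call:
arm_command --commands '[[0,[0,0,0],[0,0,0]],[0,[0,0,0],[0,0,0]],[0,[0,0,0],[0,0,0]],[0,[0,0,0],[0,0,0]],[0,[0,0,0],[0,0,0]],[0,[0,0,0],[0,0,0]],[0,[0,0,0],[0,0,0]],[0,[0,0,0],[0,0,0]],[0,[0,0,0],[0,0,0]],[0,[0,0,0],[0,0,0]]]'

```text
time: 19.92
ee_pos: [0.5927, 0.1774, 0.1897]
eef_rot: [0.774, 0.633, -0.0, -0.0]
ft_force: [-3.2, 1.8, 0.7]
width: 0.0136
```

```bash
python3 - <<'E'
from mv import *
rel((.593,.176),-11.6,np.zeros(3)); print(read_state()['width'])
c=cam('side'); store(c,'s10.pkl')
cv2.imwrite('pics/s10.png',cv2.resize(c['pixels'][200:280,220:320],(750,600),interpolation=2)[:,:,::-1])
# swing waypoints
s=read_state(); T=R.from_quat(s['eef_rot']); p0=s['ee_pos']; 
for piv in ([.5832,.1286],[.5826,.1297]):
  P=np.array([*piv,p0[2]]); v=p0-P; print('r',np.linalg.norm(v),np.degrees(np.arctan2(v[1],v[0])))
  for a in np.radians([0,10,20,30,40,50,60]):
    q=P+R.from_rotvec([0,0,a]).apply(v); print(round(a,3),T.inv().apply(q-p0).round(4))
E
```

```text
shift [-0.0013  0.0005 -0.    ] turn z 0.0028 cur yaw -11.440232642053283 pos [0.5927 0.1774 0.1897] hole [0.5927 0.1774 0.1897] F [-3.2  1.8  0.7]
0.01363425050350176
r 0.04972931014100426 78.94611865929431
0.0 [0. 0. 0.]
0.175 [-0.0008 -0.0086  0.    ]
0.349 [-0.0031 -0.017   0.    ]
0.524 [-0.0068 -0.0248  0.    ]
0.698 [-0.0119 -0.0319  0.    ]
0.873 [-0.018 -0.038  0.   ]
1.047 [-0.0252 -0.0429  0.    ]
r 0.04877131528440331 78.00651497405634
0.0 [0. 0. 0.]
0.175 [-0.0007 -0.0085  0.    ]
0.349 [-0.0028 -0.0167  0.    ]
0.524 [-0.0063 -0.0244  0.    ]
0.698 [-0.0111 -0.0315  0.    ]
0.873 [-0.0171 -0.0375  0.    ]
1.047 [-0.024  -0.0425  0.    ]
```

View pics/s10.png

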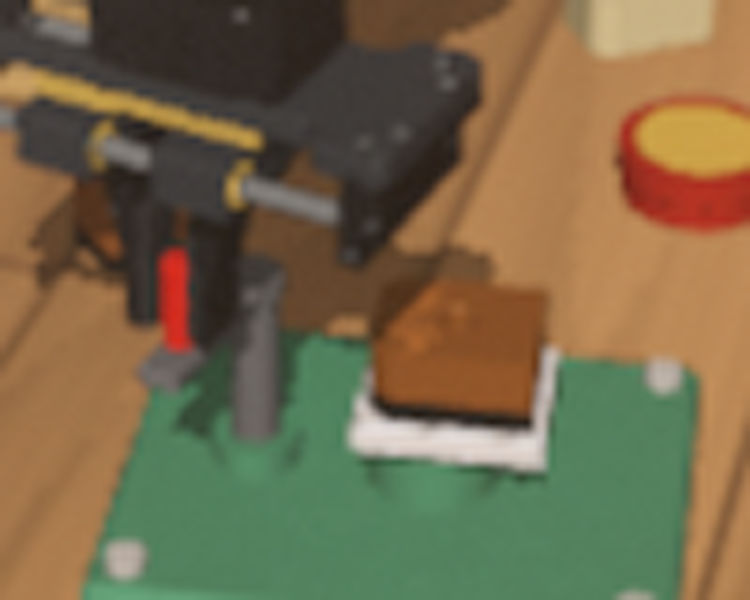

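Call:
arm_command --commands '[[0,[-0.0003,-0.0052,0],[0,0,-0.105]],[0,[-0.0011,-0.0103,0],[0,0,-0.209]],[0,[-0.0024,-0.0153,0],[0,0,-0.314]],[0,[-0.0043,-0.0201,0],[0,0,-0.419]],[0,[-0.0066,-0.0248,0],[0,0,-0.524]],[0,[-0.0095,-0.0291,0],[0,0,-0.628]],[0,[-0.0127,-0.0331,0],[0,0,-0.733]],[0,[-0.0164,-0.0368,0],[0,0,-0.838]],[0,[-0.0204,-0.04,0],[0,0,-0.942]],[0,[-0.0248,-0.0429,0],[0,0,-1.047]]]'

```text
time: 20.8
ee_pos: [0.5458, 0.1618, 0.1897]
eef_rot: [0.351, 0.936, 0.0, 0.0]
ft_force: [-0.3, 2.8, -1.1]
width: 0.0138
```

```bash
python3 - <<'E'
from mv import *
rel((.5336,.1224),97.3,np.zeros(3)); s=read_state();print(s['width'])
v=s['ee_pos'][:2]-[.583,.129]; print(np.hypot(*v),np.degrees(np.arctan2(v[1],v[0])))
c=cam('side'); store(c,'s11.pkl')
cv2.imwrite('pics/s11.png',cv2.resize(c['pixels'][200:280,220:320],(750,600),interpolation=2)[:,:,::-1])
E
```

```text
shift [-0.0167 -0.0377 -0.    ] turn z -0.8455 cur yaw 48.85545701582366 pos [0.5458 0.1618 0.1897] hole [0.5458 0.1618 0.1897] F [-0.3  2.8 -1.1]
0.013831176126812693
0.049558972186644575 138.58168704923722
```

View pics/s11.png

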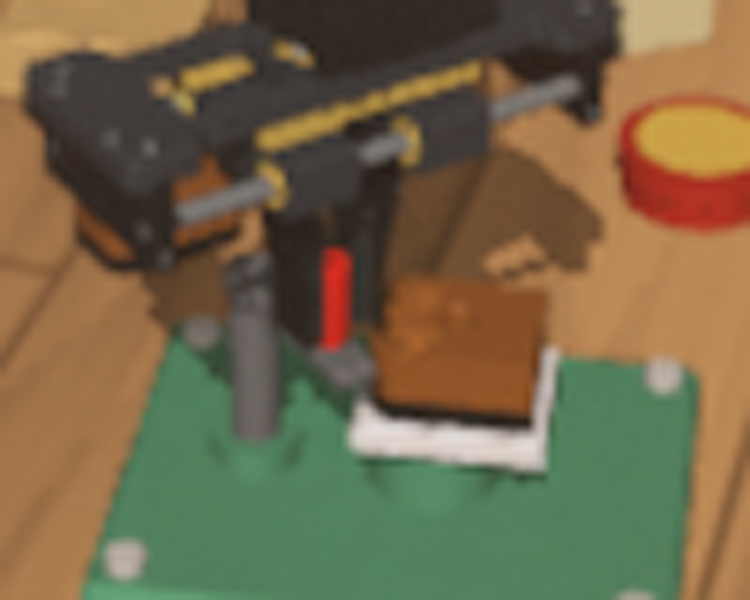

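Call:
arm_command --commands '[[0,[-0.0003,-0.0052,0],[0,0,-0.105]],[0,[-0.0011,-0.0103,0],[0,0,-0.209]],[0,[-0.0024,-0.0153,0],[0,0,-0.314]],[0,[-0.0043,-0.0201,0],[0,0,-0.419]],[0,[-0.0066,-0.0248,0],[0,0,-0.524]],[0,[-0.0095,-0.0291,0],[0,0,-0.628]],[0,[-0.0127,-0.0331,0],[0,0,-0.733]],[0,[-0.0164,-0.0368,0],[0,0,-0.838]],[0,[-0.0164,-0.0368,0],[0,0,-0.838]],[0,[-0.0164,-0.0368,0],[0,0,-0.838]]]'

```text
time: 21.68
ee_pos: [0.5338, 0.1226, 0.1897]
eef_rot: [-0.055, 0.998, -0.0, -0.0]
ft_force: [-5.0, 0.1, 2.6]
width: 0.0133
```

```bash
python3 - <<'E'
from mv import *
rel((.5336,.1224),97.3,np.zeros(3)); s=read_state();print(s['width'])
v=s['ee_pos'][:2]-[.583,.129]; print(np.hypot(*v),np.degrees(np.arctan2(v[1],v[0])))
E
```

```text
shift [ 0.0002 -0.0001  0.    ] turn z -0.0168 cur yaw 96.33890647177415 pos [0.5338 0.1226 0.1897] hole [0.5338 0.1226 0.1897] F [-5.   0.1  2.6]
0.013279886568469037
0.0496559263818108 -172.55567057209316
```

Call:
arm_command --commands '[[20,[0,0,0],[0,0,0]],[40,[0,0,0],[0,0,0]],[50,[0,0,0],[0,0,0]],[50,[0,0,0],[0,0,0]],[50,[0,0,0],[0,0,0]],[50,[0,0,0],[0,0,0]],[50,[0,0,0],[0,0,0]],[50,[0,0,0],[0,0,0]],[50,[0,0,0],[0,0,0]],[50,[0,0,0],[0,0,0]]]'

```text
time: 22.52
ee_pos: [0.534, 0.1229, 0.1898]
eef_rot: [-0.057, 0.998, 0.0, 0.0]
ft_force: [0.4, -0.3, 0.3]
width: 0.0434
```

Call:
arm_command --commands '[[50,[0,0,-0.01],[0,0,0]],[50,[0,0,-0.03],[0,0,0]],[50,[0,0,-0.06],[0,0,0]],[50,[0,0,-0.09],[0,0,0]],[50,[0.03,0,-0.11],[0,0,0]],[50,[0.06,0,-0.11],[0,0,0]],[50,[0.08,0,-0.11],[0,0,0]],[50,[0.08,0,-0.11],[0,0,0]],[50,[0.08,0,-0.11],[0,0,0]],[50,[0.08,0,-0.11],[0,0,0]]]'

```text
time: 23.35
ee_pos: [0.455, 0.1138, 0.3004]
eef_rot: [-0.057, 0.998, -0.0, 0.001]
ft_force: [-0.2, -0.7, -0.2]
width: 0.0433
```

```bash
python3 - <<'E'
from mv import *
s=read_state();print(s['ee_pos'],s['width'],s['ft_force'])
c=cam('side'); store(c,'s12.pkl')
cv2.imwrite('pics/s12.png',cv2.resize(c['pixels'][200:280,220:320],(750,600),interpolation=2)[:,:,::-1])
h=cv2.cvtColor(c['pixels'],cv2.COLOR_RGB2HSV)
m=(((h[...,0]<6)|(h[...,0]>174))&(h[...,1]>190)&(h[...,2]>110)).astype(np.uint8)
n,l,st,ce=cv2.connectedComponentsWithStats(m)
for i in range(1,n):
    if st[i,4]>20:
        q=onz(c,*ce[i],.129); print(st[i],q.round(4), np.degrees(np.arctan2(q[1]-.129,q[0]-.583)))
c=cam('scene'); store(c,'c12.pkl'); cv2.imwrite('pics/c12.png',cv2.resize(c['pixels'][100:300,180:420],(720,600),interpolation=2)[:,:,::-1])
c=cam('wrist'); store(c,'w12.pkl'); save(c,'w12.png')
E
```

```text
[0.45497649 0.11377379 0.30040914] 0.04334749865965869 [-0.21193712 -0.67721202 -0.2124779 ]
[308 220  16  10  87] [0.4294 0.0566 0.129 ] -154.77886957664984
[270 226   5  12  56] [0.535  0.1178 0.129 ] -166.85416801306656
```

View pics/s12.png

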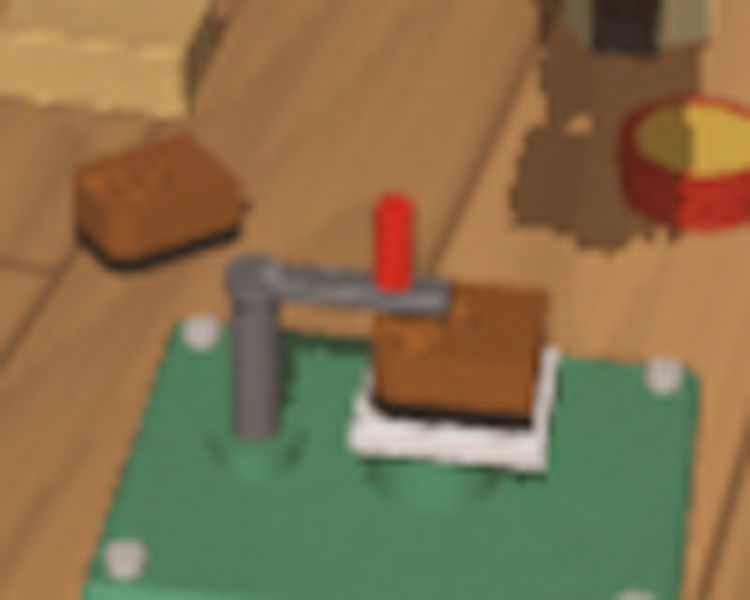

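View pics/w12.png

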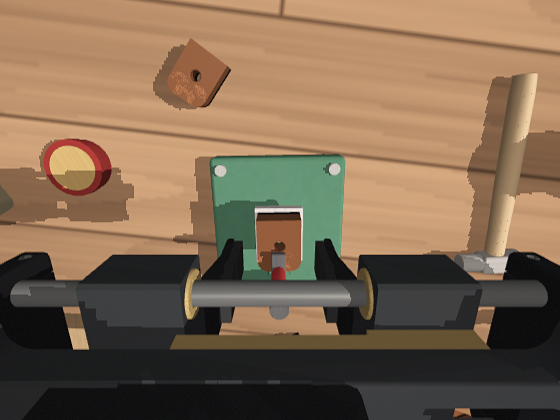

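View pics/c12.png

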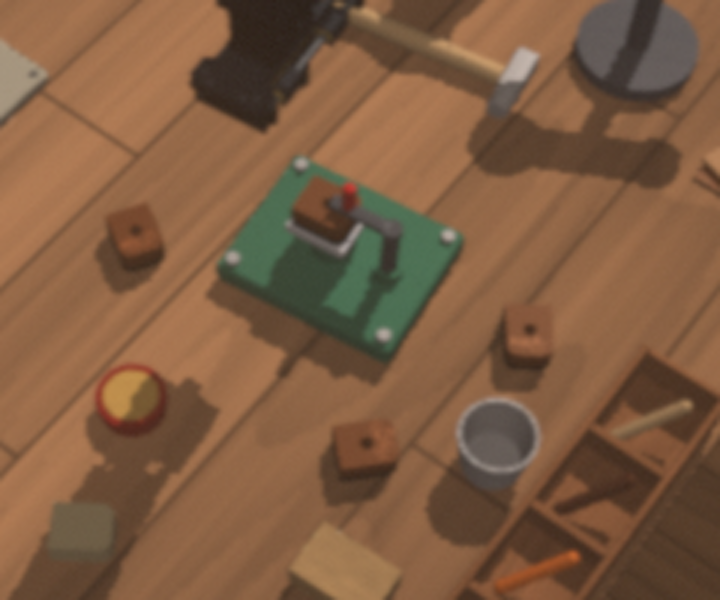

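The arm lies across the block, and the block is flat on the plate with nothing else moved. Handing in.

```bash
python3 -c "
from bench import *
print(close_job())"
```

```text
the job is handed in; nothing more can be done
None
```

The heel block is down over the stud and the hold-down arm is across it at its stop. I handed the job in at about 23.5 s of robot time; no verdict is reported.

- **Block:** I took the holed block farthest to the robot's right. The first grip caught it about 10 mm low, because I lifted while the fingers were still closing. I set it back down, regripped it and then placed it.
- **Seating:** The hole went over the stud on the first lowering. The wrist force showed no contact peak, staying within 2 N at the readings after each step. The pictures after release show the block flat and square on the plate with no edge overhanging.
- **Hold-down arm:** I swung it by the red knob until the gripper stood at 187.4° about the pivot; the stop is at about 187.3°. The last pictures show the arm lying over the block.
- **Disagreement:** The side camera alone put the knob about 5 mm off in y, at about 193°. It read 3 to 4 mm off in the same direction before the swing, so I put this down to its calibration.
- **At hand-in:** The gripper was clear of everything. I compared the other things on the bench by eye in the pictures and saw none out of place.

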